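# Post a little board book into the book-drop box

## Robot

A 6-joint arm with a two-finger parallel gripper is mounted at the origin on the work surface. World frame = base frame: x ahead of the robot, y to its left, z up, the work surface at z = 0. Lengths are in mm, angles in rad, forces in N, time in s.
With the tool pointing down it reaches from about 275 to 1000 mm from the base axis. Payload 8.4 kg.
Tool frame: the origin (TCP) lies midway between the tips of the shut fingers; the grasp point (between the pads) lies 19 mm behind it; z points along the fingers, y is the line along which they close (so a half turn about z gives the same grasp; the last joint's range is limited). The gripper opens to 85 mm and grips with 20 to 120 N. Pads are 22 mm wide; open, the fingers measure 114 mm over their backs; the gripper's body (76 mm by 85 mm) begins 54 mm behind the grasp point. The pads swing forward as they close: fully open they stand 13 mm farther back than shut.
Start: joints at [-1.202, 0.353, 1.633, -0, 1.155, -0.002], TCP at [226.474, -582.527, 231.281] pointing down, gripper open.
Joint ranges: [-2.63, 2.63], [-0.92, 2.1], [0.06, 2.66], [-1.3, 4.44], [0, 2.69], [-3.02, 3.02]. Speed limits (rad/s): [2.22, 2.22, 2.79, 3.14, 3.14, 3.14].

## Interface

Orientations are given as [roll, pitch, yaw] about the fixed x, y, z axes, in that order (R = Rz(yaw) Ry(pitch) Rx(roll)).
In Python, from rig import r gives the robot as it stands.
- The arm moves only by the shell command python3 -m inch 'ROWS' [OPENING] [FORCE]. ROWS is JSON, a list that holds one entry, the list of rows, each a list of 6 numbers: the shift along the tool's x, y, z scaled (see below), then the turn, a rotation vector about the tool's x, y, z scaled (see below). In form: [[[tx, ty, tz, wx, wy, wz], ...]]. A call has 1 to 8 rows; each row is the pose to reach, as a shift and turn from the pose commanded when the call began, along the tool's axes at that moment, turning the shorter way round; what a row does not reach only later rows make up. The controller multiplies each number of a shift by 20 cm and each number of a turn by pi rad. A row lasts 1/12 s, in which the tool goes at most 41.7 mm and 7.16 degrees, less where a joint would pass 70% of its speed; a pose out of reach is approached as far as the arm can. A call with a number of a shift or a turn outside -1 to 1 is refused whole. A call with a gripper value outside its range is refused whole. OPENING is the gripper's target within -1 to 1 (fully open at 1, half-way at 0, shut at -1), set as the call begins (- or left out, the last holds). The fingers move at their own pace and stop on an object; FORCE is the grip in N (left out, the last holds). Time passes only in rows, so rows that repeat a pose let the fingers close. It gives the time, the measured TCP pose, the force, the opening and the grip force at its end, in the units of the state.
- r.sense(): the state, without advancing time (a new reading comes with each control period).
- r.grab_frame(name): name is "scene" or "top"; returns the picture (480x640x3 uint8, red, green, blue); there is no depth.
- r.camera_info(name): a dict with "K" (3x3 intrinsics, pixels), "distortion" ([k1, k2, p1, p2, k3] as OpenCV has them; the pictures are not rectified), "rvec" (rotation vector, rad) and "tvec" (3), from world to camera coordinates, as OpenCV has them. Camera axes: x right, y down, z forward; pixel columns grow to the right and rows downward; lengths in mm; the calibration is good to about 2 mm. A picture is of the moment at which its call begins. camera_info takes no time and is no camera call.
- r.sign_off(): hands the job in; it is judged then, once.
The state is a dict: "clock": time; "qpos": joint angles; "qvel": joint speeds; "joint_efforts": joint torques, N m; "eef_pos": TCP position; "tcp_rot": TCP orientation; "contact_force": force on the tool from outside, world axes, zero at the start; "wrist_torque": the same for the moment, N m; "opening": opening from 0.0 (shut) to 1.0 (fully open); "grasp_force": force on a finger pad.
Only numpy, scipy, OpenCV 4.12 (cv2) and the standard library are available. Lean on these libraries where they do the work, as an engineer would, in place of code of your own. Each camera call takes 0.05 s, during which the arm holds its last target. There are 200 camera calls.

## Task

Return the little board book that lies on top of the book-drop box next to the round wooden rail, straight in front of the spring flap: first press the rail, which opens the flap, well down with one fingertip, and while that finger keeps the flap open, push the book with the other finger over the shelf edge so that it drops into the box. Then let the flap close and move clear. Only push: do not pick up the book, and leave everything else, including the other things on top of the box, where it is.

Things in the scene. Friction and masses are not known exactly. Their poses are not given: they have to be found in the camera images.
- bookbox: The book-drop box, fixed: painted wood, 305 (x) x 280 (y) x 180 mm tall, flat painted top at z = 180 mm, hollow, floor at z = 8 mm. Origin on the table under it; in its frame it spans x -165..140, y -140..140 mm, +x pointing away from the robot. All mm below are in this frame.
- shelf_edge (a point): Point at x = 0, y = 0, z = 180 on the far edge of the fixed shelf (x -157..0, y -132..38) on which the book lies. Beyond this edge is the opening, x 0..132, y -65..107, shut by the flap. A fixed ledge lies at y below -65, a fixed rim at y above 107.
- hinge_mid (a point): Point at x = 0, y = 105, z = 180 on the flap's hinge line, which runs along x. The L-shaped plywood flap, flush with the top, fills the opening (x 2..130, y -63..103) and a strip beside the shelf (x -155..2, y 40..103). It opens downward into the box, its -y edge sinking.
- rail_near (a point): Top of the push rail at its near (-x) end; moves with the flap. The rail is a round wooden bar, 36 mm diameter, fixed on the flap along x, from x = -150 to 120; flap shut, its axis is at y = 69, z = 200, its top 38 mm above the shelf. Press its top straight down anywhere along it to open the flap; a fingertip can slide along it.
- flap (a joint): Flap opening, rad: 0 shut, 0.85 at its stop. A spring shuts it: pressing the rail's top takes about 5 N to start, 8 N at the stop. Rail top above the shelf: 38 mm at 0, 13 at 0.65, 8 at 0.75, 4 at 0.85 (y shifts 3 mm at most). A book on the shut flap does not open it; with the flap held past about 0.7 a book falls or slides off it into the box.
- book_center (a point): Centre of the little board book to return: 60 x 60 mm, 25 mm thick, about 70 g, loose, lying flat on the shelf 45 to 75 mm (centre) before the shelf's far edge, beside the rail (its centre about 60 to 80 mm from the rail's axis). Its axes lie along its sides, nearly parallel to the box's.
- book2_center (a point): Centre of another little board book, 60 x 50 x 25 mm, on the same shelf but farther from the rail, near the box's -y side; to be left alone.
- toycar: Wooden toy car, 66 x 42 x 41 mm, standing on the ledge beside the flap (box's -y side); origin under its centre; to be left alone.
- picturebooks: Pile of picture books, 170 x 130 x 38 mm, on the table; origin under its centre; leave alone.
- mug: White mug, 76 mm wide, 85 mm tall, on the table; origin under its centre; leave alone.
- tin: Tin with a paper label, 68 mm wide, 70 mm tall, on the table; origin under its centre; leave alone.
- stacker: Turned wooden stacking toy, 70 mm wide, 85 mm tall, on the table; origin under its centre; leave alone.
- brickbox: Open cardboard tray, 130 x 100 x 50 mm, on the table; origin under its centre; leave alone.
Not all that is in view belongs to the job. Leave any red or yellow look-alike of the part that bears book_center alone.

How it is judged:
By the outcome, as a careful person would: the job done as asked, in the order asked, and still so for the second after the job is handed in, with the robot touching nothing.
It also fails if it takes over 45 s, if anything falls off the work surface, if the arm or the gripper's body presses on something with over 40 N, if the wrist force passes 120 N, or if a joint passes its speed limit or range.

## Working session

There is one attempt and no reset: what is moved stays moved. The work goes in short steps, Python scripts to look and compute and a shell command to move; the robot and the scene stay as the last step left them, time stands still between calls to the robot, and variables do not carry over. Pictures are saved under pics/ and viewed, at most 10 in all, crops included, and the job is handed in when it is done.

```bash
mkdir -p pics; ls; python3 - <<'E'
from rig import r
import cv2
s=r.sense();print(s)
for n in("scene","top"):
    cv2.imwrite(f"pics/{n}0.png",cv2.cvtColor(r.grab_frame(n),cv2.COLOR_RGB2BGR));print(n,r.camera_info(n))
E
```

```text
pics
{'clock': 0.0, 'qpos': array([-1.20238710e+00,  3.53635102e-01,  1.63412901e+00, -2.05438699e-05,
        1.15521150e+00, -2.39510202e-03]), 'qvel': array([-0.00037535, -0.00018425,  0.00041894,  0.00060191, -0.00028818,
        0.00232342]), 'joint_efforts': array([-3.39101352e-03, -6.05255055e+01, -3.42080283e+01, -3.07261771e-04,
        9.61488462e-03, -7.41623808e-06]), 'eef_pos': array([ 226.30359334, -582.07953273,  230.57202532]), 'tcp_rot': array([-3.14020965e+00,  1.54713167e-05,  3.70812650e-01]), 'contact_force': array([-0.40371364, -0.30592499,  0.53588701]), 'wrist_torque': array([ 0.02398337, -0.0153125 ,  0.00358925]), 'grasp_force': 0.0, 'opening': 1.000610621317331}
scene {'K': array([[500.8563679 ,   0.        , 321.30545637],
       [  0.        , 500.8563679 , 243.5923279 ],
       [  0.        ,   0.        ,   1.        ]]), 'distortion': array([-0.03481889,  0.        ,  0.        ,  0.        ,  0.        ]), 'rvec': array([ 1.90124198,  1.88108649, -0.54514358]), 'tvec': array([ -36.83688738, -409.29756539, 1748.44034907])}
top {'K': array([[486.11942001,   0.        , 317.64664038],
       [  0.        , 486.11942001, 230.16910334],
       [  0.        ,   0.        ,   1.        ]]), 'distortion': array([-0.05531699,  0.        ,  0.        ,  0.        ,  0.        ]), 'rvec': array([ 1.9895819 , -2.24525059,  0.23085754]), 'tvec': array([  67.20976324,  591.27468469, 1070.67342719])}
```

View pics/scene0.png

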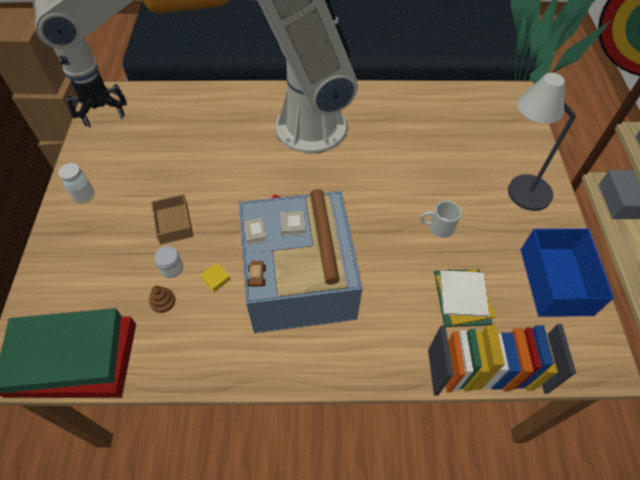

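View pics/top0.png

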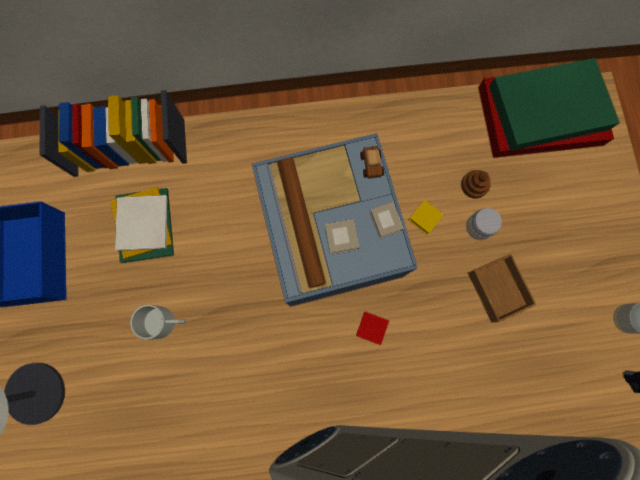

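The scene view shows the box at about (300,260). In the top view the rail runs from (288,160) to (315,285), the book is at (342,236), book2 at (386,219) and the car at (372,162). I'll measure them next.

```bash
cat > h.py <<'E'
import numpy as np,cv2
from rig import r
def ray(n,px,z):
    c=r.camera_info(n);R=cv2.Rodrigues(c["rvec"])[0];o=-R.T@c["tvec"]
    u=cv2.undistortPoints(np.array(px,float).reshape(-1,1,2),c["K"],c["distortion"])[:,0]
    d=np.c_[u,np.ones(len(u))]@R
    return (o+d*((z-o[2])/d[:,2])[:,None])[:,:2]
def proj(n,P):
    c=r.camera_info(n);return cv2.projectPoints(np.array(P,float).reshape(-1,1,3),c["rvec"],c["tvec"],c["K"],c["distortion"])[0][:,0]
E
python3 - <<'E'
from h import *
im=cv2.imread("pics/top0.png");hsv=cv2.cvtColor(im,cv2.COLOR_BGR2HSV)
for n,p in dict(boxtop=(360,200),boxside=(350,285),book=(330,236),bookw=(342,236),rail=(300,220),flap=(330,180),table=(440,260),book2=(377,219)).items(): print(n,hsv[p[1],p[0]])
roi=np.zeros(im.shape[:2],np.uint8);roi[125:310,245:420]=1
def comp(m):
    m=(m*roi).astype(np.uint8);k=cv2.connectedComponentsWithStats(m);return k
H,S,V=[hsv[...,i].astype(int) for i in range(3)]
blue=((H>95)&(H<125)&(S>50))
cs,_=cv2.findContours((blue*roi).astype(np.uint8),cv2.RETR_EXTERNAL,cv2.CHAIN_APPROX_NONE)
c=max(cs,key=cv2.contourArea);hl=cv2.convexHull(c);print("hull",cv2.approxPolyDP(hl,3,True)[:,0].tolist())
for nm,m in dict(rail=(H<15)&(S>110)&(V<140),book=(S<60)&(V>70)).items():
    n,l,st,ce=comp(m)
    for i in range(1,n):
        if st[i,4]>60:
            p=cv2.findContours((l==i).astype(np.uint8),0,1)[0][0];print(nm,st[i],ce[i],cv2.boxPoints(cv2.minAreaRect(p)).round(1).tolist())
cv2.imwrite("pics/crop.png",cv2.resize(im[125:310,245:425],None,fx=3.2,fy=3.2,interpolation=cv2.INTER_CUBIC))
E
```

```text
boxtop [20 19 82]
boxside [104  54  89]
book [ 18  67 145]
bookw [ 22  39 169]
rail [ 12 200 102]
flap [ 19 139 150]
table [ 15 147 144]
book2 [ 20  66 140]
hull [[253, 165], [280, 158], [404, 229], [415, 267], [399, 276], [287, 302]]
rail [361 146  23  32 302] [371.59933775 164.99006623] [[359.70001220703125, 148.1999969482422], [379.0, 145.0], [384.0, 175.0], [364.70001220703125, 178.1999969482422]]
rail [ 278  158   47  129 2090] [300.87033493 222.18660287] [[276.20001220703125, 160.5], [292.3999938964844, 156.3000030517578], [325.1000061035156, 282.8999938964844], [308.8999938964844, 287.1000061035156]]
book [ 252  134  166  169 9624] [340.63268911 227.12863674] [[250.39999389648438, 163.60000610351562], [382.8999938964844, 130.5], [417.5, 269.1000061035156], [285.1000061035156, 302.20001220703125]]
book [377 209  18  20 228] [385.43859649 218.79385965] [[376.5, 212.5], [389.1000061035156, 208.3000030517578], [394.70001220703125, 225.10000610351562], [382.1000061035156, 229.3000030517578]]
book [331 226  20  20 276] [340.25724638 235.43115942] [[330.5, 228.5], [346.79998779296875, 225.1999969482422], [350.20001220703125, 242.1999969482422], [333.8999938964844, 245.39999389648438]]
```

View pics/crop.png

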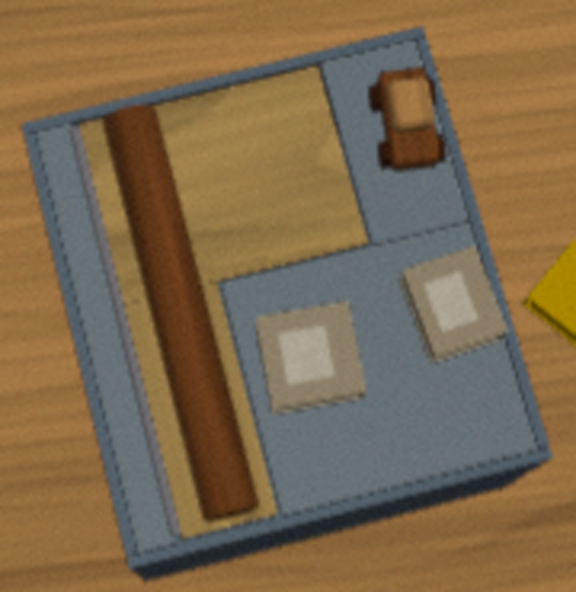

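```bash
cat >> h.py <<'E'
def px(c): return np.array(c,float)/3.2+[245-.35,125-.35]
E
python3 - <<'E'
from h import *
C=px([(25,127),(422,30),(548,454),(133,562),(220,281),(368,243)])
B=np.array([(140,140),(140,-140),(-165,-140),(-165,140),(1,39),(1,-64)],float)
W=ray("top",C,180)
print(W.round(1), [np.linalg.norm(W[i]-W[(i+1)%4]).round(1) for i in range(4)])
b0,w0=B.mean(0),W.mean(0);U,s,Vt=np.linalg.svd((B-b0).T@(W-w0));R=(U@Vt).T
t=w0-R@b0;print("yaw",np.arctan2(R[1,0],R[0,0]),"org",t,"res",(B@R.T+t-W).round(1).tolist())
f=lambda p,z:(ray("top",p,z)-t)@R
print("book",f(px([(257,318),(349,302),(364,393),(272,408)]),205).round(1).tolist())
print("bookc",f(px([(306,355)]),205))
print("book2",f(px([(404,267),(470,247),(503,332),(437,358)]),205).round(1).tolist())
print("car",f(px([(375,68),(430,68),(440,165),(385,165)]),215).round(0).tolist())
print("rail ends",f(px([(130,106),(232,515)]),218).round(1).tolist())
np.savez("box.npz",R=R,t=t)
s=cv2.imread("pics/scene0.png");P=[[*(R@[x,y]+t),z] for x,y,z in[(140,140,180),(140,-140,180),(-165,-140,180),(-165,140,180),(-150,69,218),(120,69,218)]]
print(proj("scene",P).round(0).tolist())
E
```

```text
[[ 730.   119.8]
 [ 766.7 -153.7]
 [ 470.9 -191.9]
 [ 434.9   79.2]
 [ 609.2    3.1]
 [ 623.   -96.5]] [np.float64(276.0), np.float64(298.2), np.float64(273.4), np.float64(297.9)]
yaw 0.13302409305888324 org [613.16670368 -34.80389993] res [[3.4, 2.7], [3.8, -1.3], [-2.7, -3.6], [-3.8, 2.9], [-0.2, 0.9], [-0.4, -1.6]]
book [[-34.1, 22.8], [-38.7, -36.5], [-97.5, -30.0], [-92.2, 28.3]]
bookc [[-64.9361852   -1.07602665]]
book2 [[-25.4, -76.6], [-23.3, -121.2], [-81.9, -125.9], [-87.5, -80.6]]
car [[106.0, -93.0], [97.0, -128.0], [32.0, -116.0], [40.0, -81.0]]
rail ends [[118.9, 67.3], [-151.8, 69.7]]
[[362.0, 289.0], [245.0, 304.0], [238.0, 202.0], [341.0, 190.0], [316.0, 188.0], [332.0, 277.0]]
```

```bash
cat >> h.py <<'E'
from scipy.spatial.transform import Rotation as Ro
def go(x,y,z):
    b=np.load("box.npz");s=r.sense();T=Ro.from_euler("xyz",s["tcp_rot"])
    yaw=np.arctan2(b["R"][1,0],b["R"][0,0]);G=Ro.from_euler("xyz",[np.pi,0,yaw])
    w=np.r_[b["R"]@[x,y]+b["t"],z]
    print("t",s["clock"],"box xy",((s["eef_pos"][:2]-b["t"])@b["R"]).round(1),"z",s["eef_pos"][2].round(1),"F",(s["contact_force"][:2]@b["R"]).round(1),s["contact_force"][2].round(1),"open",round(s["opening"],3))
    print("row",(T.inv().apply(w-s["eef_pos"])/200).round(3),((T.inv()*G).as_rotvec()/np.pi).round(4),"world",w.round(0))
E
python3 -c "
from h import *
go(-116,32,300)"
```

```text
t 0.1 box xy [-456.  -491.2] z 230.6 F [-0.5 -0.2] 0.2 open 0.998
row [ 2.268 -2.142 -0.344] [-0.0004  0.      0.0757] world [494. -18. 300.]
```

```bash
python3 -m inch '[[[0,0,-0.2,0,0,0],[0.1,-0.1,-0.344,0,0,0.02],[1,-1,-0.344,0,0,0.0757],[1,-1,-0.344,0,0,0.0757],[1,-1,-0.344,0,0,0.0757],[1,-1,-0.344,0,0,0.0757],[1,-1,-0.344,0,0,0.0757],[1,-1,-0.344,0,0,0.0757]]]' 0.32; python3 -c "
from h import *
go(-116,32,300)"
```

```text
clock: 0.77
eef_pos: [338.7, -325.8, 299.9]
tcp_rot: [-3.141, 0.0, 0.132]
contact_force: [1.3, 0.3, 0.0]
opening: 0.664
grasp_force: 0.0
t 0.7667 box xy [-310.7 -252.1] z 299.9 F [1.3 0.1] 0.0 open 0.664
row [ 0.973 -1.421 -0.   ] [-0.0001  0.     -0.0002] world [494. -18. 300.]
```

```bash
python3 -m inch '[[[0.6,-1,0,0,0,0],[0.6,-1,0,0,0,0],[0.6,-1,0,0,0,0],[0.6,-1,0,0,0,0],[0.6,-1,0,0,0,0],[0.6,-1,0,0,0,0],[0.6,-1,0,0,0,0],[0.6,-1,0,0,0,0]]]' ; python3 -c "
from h import *
go(-116,32,300)"
```

```text
clock: 1.43
eef_pos: [431.1, -112.5, 299.8]
tcp_rot: [-3.142, 0.001, 0.136]
contact_force: [0.6, 0.1, -0.1]
opening: 0.66
grasp_force: 0.0
t 1.4333 box xy [-190.8  -52.9] z 299.8 F [0.6 0. ] -0.1 open 0.66
row [ 0.375 -0.423 -0.001] [-0.      0.0002  0.001 ] world [494. -18. 300.]
```

```bash
python3 -m inch '[[[0.375,-0.423,0,0,0,0],[0.375,-0.423,0,0,0,0],[0.375,-0.423,0,0,0,0],[0.375,-0.423,0.1,0,0,0],[0.375,-0.423,0.3,0,0,0],[0.375,-0.423,0.3,0,0,0],[0.375,-0.423,0.3,0,0,0],[0.375,-0.423,0.3,0,0,0]]]' ; python3 - <<'E'
from h import *
go(-116,32,240)
for n in("scene","top"):
    im=cv2.cvtColor(r.grab_frame(n),cv2.COLOR_RGB2BGR);o=(245,125) if n=="top" else (215,150)
    cv2.imwrite(f"pics/{n}1.png",cv2.resize(im[o[1]:o[1]+185,o[0]:o[0]+180],None,fx=3.2,fy=3.2,interpolation=cv2.INTER_CUBIC))
E
```

```text
clock: 2.1
eef_pos: [494.4, -20.9, 241.2]
tcp_rot: [3.141, -0.0, 0.132]
contact_force: [0.0, 0.4, 1.0]
opening: 0.661
grasp_force: 0.0
t 2.1 box xy [-115.9   29.6] z 241.2 F [0.1 0.4] 1.0 open 0.661
row [-0.    -0.012  0.006] [ 0.0001 -0.0001 -0.0004] world [494. -18. 240.]
```

View pics/scene1.png

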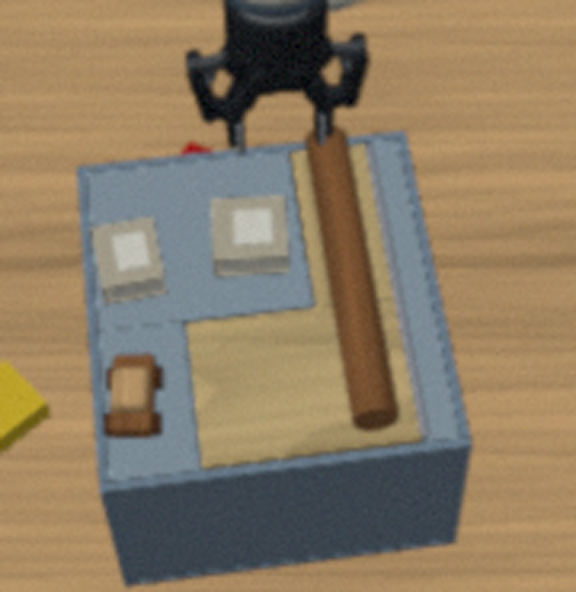

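View pics/top1.png

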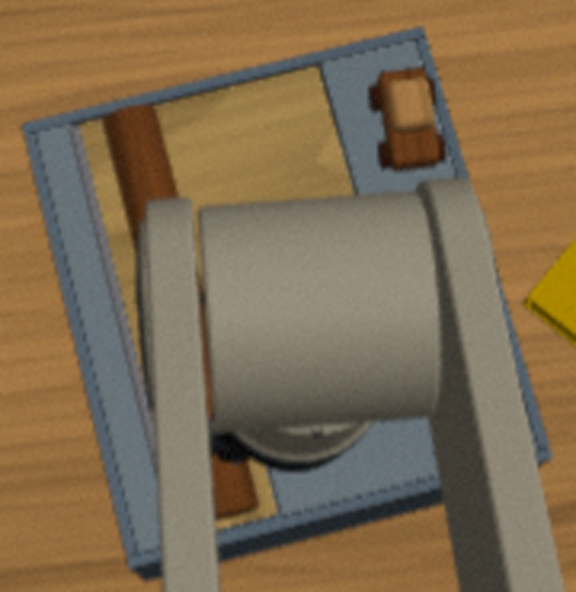

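Scene crop: fingertips at about (241,150) and (323,138), the right one over the rail and the left one behind the book, whose top face runs from (212,199) to (288,264). In the top crop the arm hides the book.

```bash
python3 - <<'E'
from h import *
b=np.load("box.npz")
f=lambda c,z:((ray("scene",np.array(c,float)/3.2+[214.65,149.65],z)-b["t"])@b["R"]).round(1).tolist()
print("tips",f([(241,150),(323,138)],247))
print("book",f([(212,199),(286,196),(288,262),(214,265)],205))
print("rail",f([(327,131),(372,410)],218), "shelf corner/edge",f([(312,305),(184,321)],180))
E
```

```text
tips [[-109.6, -2.2], [-112.6, 63.6]]
book [[-96.2, -29.1], [-90.9, 30.4], [-26.7, 23.7], [-32.0, -34.1]]
rail [[-142.4, 71.2], [120.7, 66.9]] shelf corner/edge [[-0.2, 39.0], [0.5, -62.6]]
```

```bash
python3 -m inch '[[[0,-0.012,0.05,0,0,0],[0,-0.012,0.06,0,0,0],[0,-0.012,0.08,0,0,0],[0,-0.012,0.1,0,0,0],[0,-0.012,0.12,0,0,0],[0,-0.012,0.12,0,0,0],[0,-0.012,0.12,0,0,0]]]' 0.4; python3 -c "
from h import *
go(-116,32,200)"
```

```text
clock: 2.78
eef_pos: [493.6, -17.5, 215.8]
tcp_rot: [-3.142, 0.001, 0.133]
contact_force: [-0.5, 0.2, -0.5]
opening: 0.7
grasp_force: 0.0
t 2.7833 box xy [-116.2   33. ] z 215.8 F [-0.5  0.3] -0.5 open 0.7
row [0.001 0.005 0.079] [-0.      0.0002  0.    ] world [494. -18. 200.]
```

```bash
python3 -m inch '[[[0,0.005,0.02,0,0,0],[0,0.005,0.02,0,0,0],[0,0.005,0.02,0,0,0]]]'; python3 -m inch '[[[0,0,0.02,0,0,0],[0,0,0.02,0,0,0],[0,0,0.02,0,0,0]]]';python3 -m inch '[[[0,0,0.02,0,0,0],[0,0,0.02,0,0,0],[0,0,0.02,0,0,0]]]'; python3 -c "
from h import *
go(-116,32,185)"
```

```text
clock: 3.03
eef_pos: [494.4, -18.5, 212.5]
tcp_rot: [-3.142, -0.001, 0.133]
contact_force: [0.6, 0.6, 3.9]
opening: 0.699
grasp_force: 2.2
clock: 3.28
eef_pos: [494.8, -20.3, 209.5]
tcp_rot: [3.138, -0.002, 0.134]
contact_force: [-3.1, -11.5, 13.3]
opening: 0.7
grasp_force: 7.6
clock: 3.53
eef_pos: [495.2, -22.2, 206.2]
tcp_rot: [3.134, -0.002, 0.135]
contact_force: [-3.5, -22.0, 20.3]
opening: 0.697
grasp_force: 12.2
t 3.5333 box xy [-115.3   28.1] z 206.2 F [ -6.4 -21.3] 20.3 open 0.697
row [-0.004 -0.02   0.106] [ 0.0023 -0.0007  0.0005] world [494. -18. 185.]
```

```bash
python3 -m inch '[[[0,-0.02,-0.06,0,0,0],[0,-0.04,-0.1,0,0,0],[0,-0.04,-0.1,0,0,0],[0,-0.04,-0.1,0,0,0],[0,-0.04,-0.1,0,0,0]]]' 0.6; python3 - <<'E'
from h import *
go(-116,36,210)
im=cv2.cvtColor(r.grab_frame("scene"),cv2.COLOR_RGB2BGR)
cv2.imwrite("pics/s2.png",cv2.resize(im[160:230,270:345],None,fx=8,fy=8,interpolation=cv2.INTER_CUBIC))
E
```

```text
clock: 3.95
eef_pos: [492.5, -10.3, 223.6]
tcp_rot: [-3.141, 0.001, 0.133]
contact_force: [0.7, 0.0, 0.2]
opening: 0.797
grasp_force: 0.0
t 3.95 box xy [-116.3   40.3] z 223.6 F [ 0.7 -0.1] 0.2 open 0.797
row [0.002 0.022 0.068] [-0.0001  0.0002  0.0001] world [493. -15. 210.]
```

View pics/s2.png

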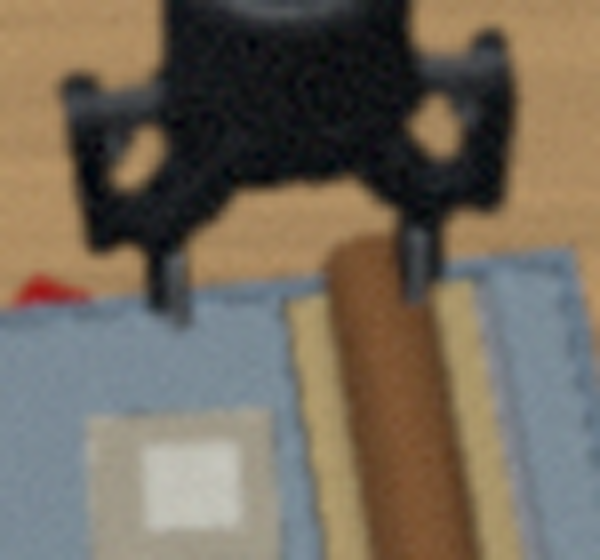

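The right finger now stands on the rail's right half, with its tip at about (416,298) in the crop and the rail centre at about (385,300). I'll compute the offset.

```bash
python3 - <<'E'
from h import *
b=np.load("box.npz")
f=lambda c,z:((ray("scene",np.array(c,float)/8+[269.56,159.56],z)-b["t"])@b["R"]).round(1).tolist()
print("tips",f([(403,298),(432,295),(153,310),(188,322)],230))
print("rail",f([(332,300),(383,300),(434,300)],210), f([(361,236),(413,420)],218))
E
```

```text
tips [[-111.4, 74.8], [-111.3, 84.2], [-117.7, -5.4], [-111.3, 5.2]]
rail [[-129.4, 54.0], [-127.1, 70.6], [-124.7, 87.1]] [[-148.3, 66.3], [-71.5, 72.3]]
```

The earlier sideways force makes sense: the top of the rail swings toward -y as the flap turns, and friction drags the finger with it. I'll start on the +y side of the rail and move down, toward -y and along +x.

```bash
python3 -m inch '[[[-0.05,-0.024,0,0,0,0],[-0.1,-0.024,0,0,0,0],[-0.1,-0.024,0.03,0,0,0],[-0.1,-0.024,0.03,0,0,0],[-0.1,-0.024,0.03,0,0,0],[-0.1,-0.024,0.03,0,0,0]]]' 0.19; python3 -c "
from h import *
go(-136,45,210)"
```

```text
clock: 4.5
eef_pos: [472.6, -8.5, 218.1]
tcp_rot: [3.142, -0.0, 0.133]
contact_force: [0.4, -0.0, -0.1]
opening: 0.593
grasp_force: 0.0
t 4.5 box xy [-135.8   44.7] z 218.1 F [ 0.4 -0.1] -0.1 open 0.593
row [-0.001 -0.001  0.04 ] [ 0.     -0.0001 -0.    ] world [472.  -8. 210.]
```

```bash
python3 -m inch '[[[0.005,0.005,0.02,0,0,0],[0.015,0.013,0.035,0,0,0],[0.03,0.021,0.05,0,0,0],[0.045,0.03,0.065,0,0,0],[0.045,0.03,0.065,0,0,0]]]'; python3 -c "
from h import *
go(-114,30,185)"
```

```text
clock: 4.92
eef_pos: [482.3, -13.8, 204.8]
tcp_rot: [3.141, 0.001, 0.133]
contact_force: [-2.5, -3.2, 6.4]
opening: 0.597
grasp_force: 3.2
t 4.9167 box xy [-126.9   38.2] z 204.8 F [-2.9 -2.8] 6.4 open 0.597
row [0.065 0.041 0.099] [0.0002 0.0003 0.    ] world [496. -20. 185.]
```

Pressing now takes only 6.4 N, so I'll carry on down.

```bash
python3 -m inch '[[[0.015,0.01,0.02,0,0,0],[0.03,0.02,0.04,0,0,0],[0.045,0.03,0.06,0,0,0],[0.06,0.041,0.08,0,0,0],[0.06,0.041,0.08,0,0,0]]]'; python3 -c "
from h import *
go(-114,30,184)"
```

```text
clock: 5.33
eef_pos: [495.2, -20.1, 188.5]
tcp_rot: [-3.142, 0.001, 0.133]
contact_force: [-2.1, -0.7, 5.4]
opening: 0.594
grasp_force: 2.9
t 5.3333 box xy [-114.9   30.2] z 188.5 F [-2.1 -0.4] 5.4 open 0.594
row [0.005 0.001 0.023] [-0.      0.0003 -0.    ] world [496. -20. 184.]
```

```bash
python3 -m inch '[[[0.01,0.004,0.012,0,0,0],[0.02,0.008,0.023,0,0,0],[0.03,0.009,0.023,0,0,0],[0.04,0.009,0.023,0,0,0],[0.06,0.009,0.023,0,0,0],[0.08,0.009,0.023,0,0,0],[0.1,0.009,0.023,0,0,0],[0.1,0.009,0.023,0,0,0]]]'; python3 - <<'E'
from h import *
go(-94,28,184)
im=cv2.cvtColor(r.grab_frame("scene"),cv2.COLOR_RGB2BGR)
cv2.imwrite("pics/s3.png",cv2.resize(im[160:310,230:370],None,fx=4,fy=4,interpolation=cv2.INTER_CUBIC))
E
```

```text
clock: 6.0
eef_pos: [515.6, -19.4, 184.6]
tcp_rot: [3.141, 0.0, 0.133]
contact_force: [-2.1, -2.7, 6.0]
opening: 0.598
grasp_force: 3.3
t 6.0 box xy [-94.6  28.2] z 184.6 F [-2.5 -2.4] 6.0 open 0.598
row [0.003 0.001 0.003] [0.0002 0.0001 0.0001] world [516. -20. 184.]
```

View pics/s3.png

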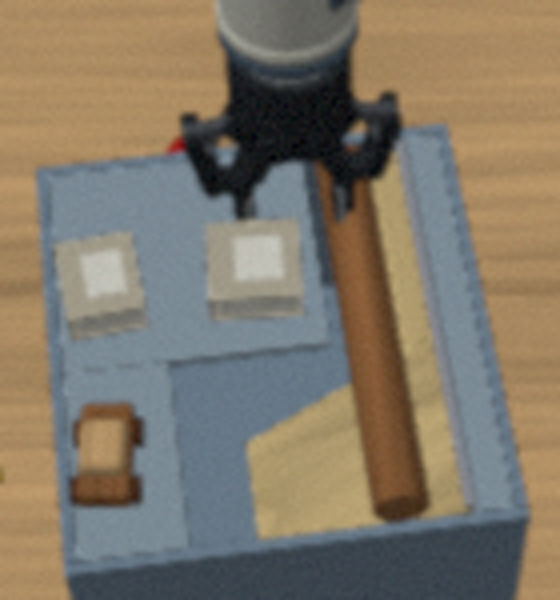

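The flap is wide open. The book finger, tip at (245,215), touches the book about 5 mm left of its centre at (254,~265), so I'll shift +y before pushing.

```bash
python3 -m inch '[[[-0.02,0,0,0,0,0],[-0.02,-0.015,0,0,0,0],[-0.01,-0.028,0.003,0,0,0],[0.02,-0.028,0.003,0,0,0],[0.06,-0.028,0.003,0,0,0],[0.1,-0.028,0.003,0,0,0],[0.14,-0.028,0.003,0,0,0],[0.14,-0.028,0.003,0,0,0]]]'; python3 - <<'E'
from h import *
go(-66,33,184)
im=cv2.cvtColor(r.grab_frame("scene"),cv2.COLOR_RGB2BGR)
cv2.imwrite("pics/s4.png",cv2.resize(im[160:310,230:370],None,fx=4,fy=4,interpolation=cv2.INTER_CUBIC))
E
```

```text
clock: 6.72
eef_pos: [543.5, -9.7, 184.2]
tcp_rot: [3.141, -0.001, 0.133]
contact_force: [-0.8, -0.5, 6.6]
opening: 0.597
grasp_force: 3.5
t 6.7167 box xy [-65.7  34.2] z 184.2 F [-0.9 -0.4] 6.6 open 0.597
row [-0.001  0.006  0.001] [ 0.     -0.0002  0.    ] world [543. -11. 184.]
```

View pics/s4.png

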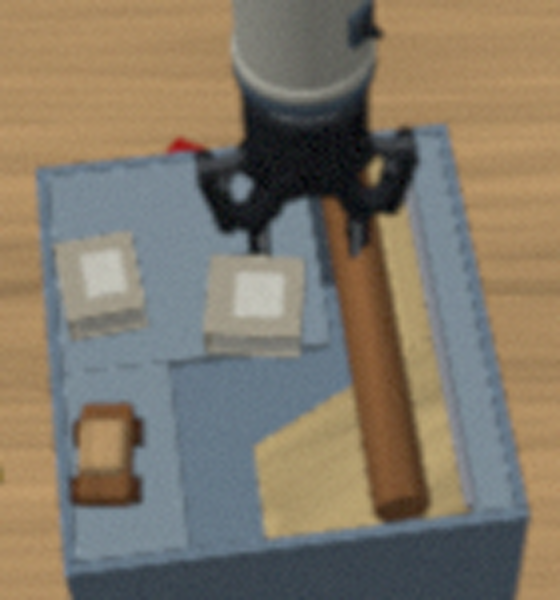

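The book has moved to (256,~300) and is nearly square, with its front over the edge. I'll push it through.

```bash
python3 -m inch '[[[0.04,0.008,0,0,0,0],[0.08,0.01,0,0,0,0],[0.12,0.01,0,0,0,0],[0.16,0.01,0,0,0,0],[0.2,0.01,0,0,0,0],[0.24,0.01,0,0,0,0],[0.28,0.01,0,0,0,0],[0.3,0.01,0,0,0,0]]]'; python3 - <<'E'
from h import *
go(6,32,184)
im=cv2.cvtColor(r.grab_frame("scene"),cv2.COLOR_RGB2BGR)
cv2.imwrite("pics/s5.png",cv2.resize(im[160:310,230:370],None,fx=4,fy=4,interpolation=cv2.INTER_CUBIC))
E
```

```text
clock: 7.43
eef_pos: [602.6, -3.8, 183.9]
tcp_rot: [3.141, 0.0, 0.133]
contact_force: [-4.8, -1.6, 8.4]
opening: 0.596
grasp_force: 3.5
t 7.4333 box xy [-6.3 32.1] z 183.9 F [-5. -1.] 8.4 open 0.596
row [ 0.062  0.001 -0.001] [0.0001 0.0001 0.    ] world [615.  -2. 184.]
```

View pics/s5.png

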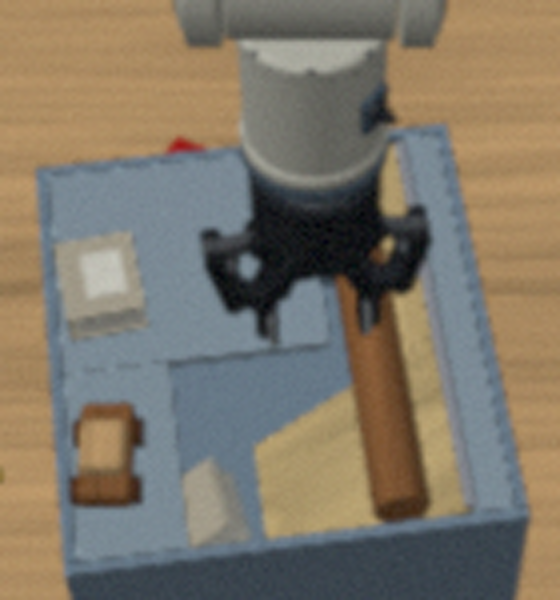

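The book has left the shelf and is inside the opening at about (215,505) in the crop. I'll hold the flap and check whether it settles.

```bash
cat > d.py <<'E'
from h import *
def g():
    im=cv2.cvtColor(r.grab_frame("scene"),cv2.COLOR_RGB2BGR);c=cv2.resize(im[160:310,230:370],None,fx=4,fy=4,interpolation=cv2.INTER_CUBIC)
    return im,c
im,c=g();cv2.imwrite("pics/s6.png",c);old=cv2.imread("pics/s5.png")
for y in range(380,545,15): print(y,[tuple(int(v) for v in cv2.blur(i,(9,9))[y,x]) for i in(old,c) for x in(200,225)])
E
python3 -m inch '[[[0,0,0.01,0,0,0],[0,0,0.01,0,0,0],[0,0,0.01,0,0,0],[0,0,0.01,0,0,0],[0,0,0.01,0,0,0],[0,0,0.01,0,0,0],[0,0,0.01,0,0,0],[0,0,0.01,0,0,0]]]'; python3 d.py
```

```text
clock: 8.15
eef_pos: [603.0, -3.9, 182.6]
tcp_rot: [3.141, -0.002, 0.133]
contact_force: [-0.9, -2.2, 7.5]
opening: 0.595
grasp_force: 3.5
380 [(134, 118, 101), (134, 120, 102), (134, 119, 103), (133, 118, 101)]
395 [(134, 119, 102), (135, 121, 103), (134, 119, 103), (134, 119, 102)]
410 [(134, 120, 102), (134, 119, 100), (135, 120, 103), (135, 121, 103)]
425 [(134, 119, 101), (134, 120, 102), (134, 119, 102), (135, 120, 103)]
440 [(134, 119, 102), (135, 121, 103), (134, 119, 102), (134, 120, 102)]
455 [(133, 119, 102), (133, 119, 101), (133, 119, 101), (134, 119, 102)]
470 [(138, 153, 158), (124, 119, 109), (134, 119, 102), (134, 120, 102)]
485 [(138, 155, 162), (115, 123, 124), (134, 119, 102), (133, 119, 101)]
500 [(138, 155, 162), (121, 132, 134), (133, 120, 102), (134, 120, 102)]
515 [(139, 155, 162), (127, 140, 144), (135, 121, 103), (133, 119, 102)]
530 [(138, 155, 162), (118, 126, 128), (133, 119, 102), (133, 120, 102)]
```

The book has dropped out of sight into the box. Now I'll let the flap close gently and move clear.

```bash
python3 -m inch '[[[-0.01,-0.01,-0.03,0,0,0],[-0.02,-0.02,-0.06,0,0,0],[-0.03,-0.03,-0.09,0,0,0],[-0.04,-0.045,-0.12,0,0,0],[-0.04,-0.06,-0.15,0,0,0],[-0.04,-0.06,-0.18,0,0,0],[-0.04,-0.06,-0.3,0,0,0],[-0.04,-0.06,-0.5,0,0,0]]]'; python3 -m inch '[[[0,0,-0.3,0,0,0],[-0.2,0,-0.3,0,0,0],[-0.4,0.2,-0.3,0,0,0],[-0.6,0.4,-0.3,0,0,0],[-0.7,0.6,-0.3,0,0,0],[-0.7,0.8,-0.3,0,0,0],[-0.7,1,-0.3,0,0,0],[-0.7,1,-0.3,0,0,0]]]'; python3 - <<'E'
from h import *
go(-100,-150,330)
a=[r.grab_frame(n)[y:y+180,x:x+180] for n,x,y in(("scene",215,150),("top",245,125))]
cv2.imwrite("pics/end.png",cv2.resize(cv2.cvtColor(np.hstack(a),cv2.COLOR_RGB2BGR),(800,400),interpolation=cv2.INTER_CUBIC))
E
```

```text
clock: 8.87
eef_pos: [589.3, 7.2, 278.7]
tcp_rot: [-3.141, 0.009, 0.133]
contact_force: [0.2, -0.1, 0.1]
opening: 0.593
grasp_force: 0.0
clock: 9.53
eef_pos: [478.7, -212.6, 342.1]
tcp_rot: [3.141, 0.001, 0.132]
contact_force: [0.1, 0.2, 0.2]
opening: 0.598
grasp_force: 0.0
t 9.5333 box xy [-156.9 -158.4] z 342.1 F [0.2 0.2] 0.2 open 0.598
row [ 0.284 -0.042  0.06 ] [ 0.0003  0.0003 -0.0003] world [ 534. -197.  330.]
```

View pics/end.png

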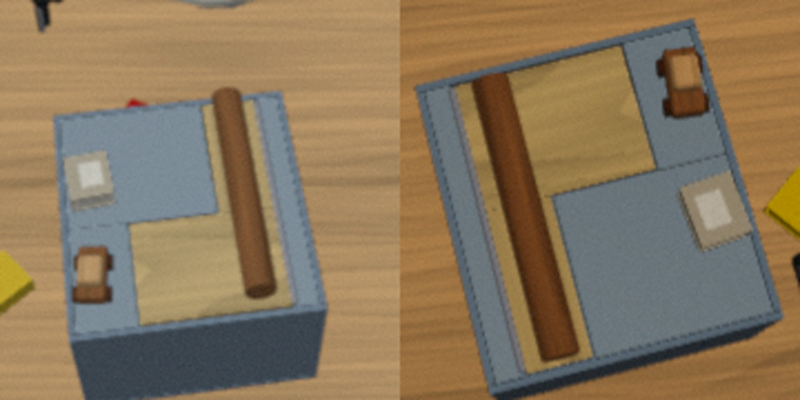

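The flap is shut flush and the book is gone from the top. Book2, at (90,178) left and (713,210) right, and the car, at (92,272) left and (683,80) right, are undisturbed, and the arm is clear.

```bash
python3 -m inch '[[[0,0,0,0,0,0],[0,0,0,0,0,0]]]'; python3 -c "
from rig import r
print(abs(r.sense()['qvel']).max(),r.sign_off())"
```

```text
clock: 9.8
eef_pos: [479.7, -209.0, 341.6]
tcp_rot: [-3.141, 0.001, 0.133]
contact_force: [-0.0, 0.8, 0.6]
opening: 0.588
grasp_force: 0.0
the job is handed in; nothing more can be done
0.02003086302003344 None
```

The job is handed in at 9.8 s: the book dropped into the box, the flap is shut, the other book and the toy car look unmoved in the last pictures, and the arm is clear. My first press on the rail dragged sideways (about 22 N), so I lifted off and pressed again.

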